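Fit the return spring to the pin-loading jig's lever

TASK

Fit the orange-ended return spring to the jig: feel for the slot in the jig's groove and drop the spring's hook fully into it, then stretch the spring and put its far eye down over the lever's post, so that the spring draws the lever back onto its stop. Press gently (stay under about 20 N), do not over-stretch the spring (no more than about 80 mm), and leave everything else on the bench where it is.

Things in the scene. Friction and masses are not known exactly. Their poses are not given: they have to be found in the camera images.
- jig: Aluminium plate 288 x 205 mm, fixed; x = the way the spring is stretched, z up. Origin on the bench; the plate spans jig x -168 to 120, y -80 to 125 mm. Deck 22 mm high; beyond x = 56 mm it steps down to 16 mm, where the blue lever lies with its top level with the deck. A groove 10 mm wide, 2 mm deep runs at y = 0 from x = -135 to -65 mm, between two red marks.
- groove_mid (a point): Middle of the groove, at deck height (jig x = -100 mm, y = 0). The groove's brass floor (5 mm thick, its top 20 mm above the bench, hollow below) has one slot, 14 mm long (along x), 10 mm wide. Its centre lies within 16 mm of this point along jig x, either way; it is clamped, differs each time and is not measured: tap or slide the hook along the floor until it drops, or look from above.
- post (a point): Foot of the steel post on the lever, on the lever's top face (22 mm above the bench). The post stands 14 mm high: neck 7 mm in diameter, head (top 4 mm) 10 mm. With the lever on its stop it is at jig x = 75 mm, y = 0.
- lever (a joint): Angle (rad) of the flat blue lever about an upright pin at jig (75, -60) mm: 0 on its stop; grows as the post, 60 mm from the pin, swings away from the groove (jig +x). About 1 N at the post moves it; it stays where it is left. The fitted spring pulls it to 0. Black ball knob at its far end, jig y = 62 mm.
- spring: Near end of the spring: orange block 14 mm wide, 40 mm long, with an upright tab (16 mm along x, 14 mm along y, top 36 mm above the underside) to grip across its 14 mm. Origin on the underside below the tab's middle; x runs along the spring to its far end, z up. It starts lying on the blue cradle, hook down in the gap. Whole spring about 0.12 kg.
- hook_tip (a point): Lowest point of the hook, a 5 mm steel pin that goes 11 mm straight down from the near end's origin, then bends forward: tip 17 mm below the underside, 6 mm ahead; in all it takes up x = -2.5 to 8.5 mm. Tip on the groove floor: underside 15 mm above the deck. Pulled forward, the bend catches under the floor. Fully in the slot: underside on the deck.
- eye (a point): Centre of the 16 mm hole in the far end's flat eye (26 x 26 x 6 mm, orange), on its underside; 136 mm ahead of spring when unstretched. Stretching starts at about 3 N and takes 0.11 N more per mm (8 N at 45 mm, 12 N at 80 mm). The coil (13 mm thick) bends up to 0.35 rad at either end, so the eye can be lifted level while the near end stays flat.
- far_tab (a point): Point on the far end's underside below the middle of its upright tab (16 mm along x, 14 mm along y, top 36 mm above the underside), 26 mm from the eye's centre towards the hook. Pull some 10 mm of stretch before lifting it, or the hook may come out; about 18 mm of lift clears the post.
- cradle: Blue plastic block 190 x 50 x 22 mm with an 8 mm gap along its middle (x), fixed; origin under its centre. The spring lies on its top.
- disc: Perforated gold disc, 66 mm across, 4 mm thick, in its nest on the jig deck at about jig (-20, 82) mm; origin under its centre. Leave it.
- spare_disc: Another such gold disc, on the bench. Leave it.
- screwdriver: Red-handled screwdriver lying on the bench. Leave it.
- oil_jar: Amber jar, 44 mm across, 70 mm high. Leave it.
- part_box: Blue box 90 x 60 x 35 mm. Leave it.
- clear_tray: Clear tray 130 x 180 x 20 mm. Leave it.
Not all that is in view belongs to the job. Of the things that look like the spring, the larger one is meant.

How it is judged:
By the outcome, as a careful person would: the job done as asked, in the order asked, and still so for the second after the job is handed in, with the robot touching nothing.
It also fails if it takes over 72 s, if anything falls off the work surface, if the arm or the gripper's body presses on something with over 40 N, if the wrist force passes 120 N, or if a joint passes its speed limit or range.

ROBOT

A 7-joint arm with a two-finger parallel gripper is mounted at the origin on the work surface. World frame = base frame: x ahead of the robot, y to its left, z up, the work surface at z = 0. Lengths are in m, angles in rad, forces in N, time in s.
With the tool pointing down it reaches from about 0.4 to 0.85 m from the base axis. Payload 10.4 kg.
Tool frame: the origin (TCP) lies midway between the tips of the shut fingers; the grasp point (between the pads) lies 19 mm behind it; z points along the fingers, y is the line along which they close (so a half turn about z gives the same grasp; the last joint's range is limited). The gripper opens to 87 mm and grips with 3 to 60 N. Pads are 19 mm wide; open, the fingers measure 117 mm over their backs; the gripper's body (75 mm by 190 mm) begins 51 mm behind the grasp point.
Start: joints at [1.12, 0.332, -0.065, 1.46, 0.022, 1.35, -0.088], TCP at [0.259, -0.569, 0.196] pointing down, gripper open.
Joint ranges: [-2.6, 2.6], [-0.5, 2.12], [-1.47, 1.34], [0.16, 2.42], [-1.27, 4.41], [0.06, 2.06], [-2.6, 2.6]. Speed limits (rad/s): [2.22, 2.22, 2.79, 2.79, 3.14, 3.14, 3.14].

INTERFACE

Orientations are given as a unit quaternion [x, y, z, w].
In Python, from bench import r gives the robot as it stands.
- The arm moves only by the tool arm_command, never from a script. Its arguments are lists of equal length, an entry for each row: "xyz": the shift along the world's x, y, z in m, a list of three; "rot": the turn, a rotation vector about the world's x, y, z in rad, a list of three. In form: {"xyz": [[tx, ty, tz], ...], "rot": [[ax, ay, az], ...]}. A call has 1 to 20 rows; each row is the pose to reach, as a shift and turn from the pose commanded when the call began; what a row does not reach only later rows make up. A row lasts 1/12 s, in which the tool goes at most 41.7 mm and 7.16 degrees, less where a joint would pass 70% of its speed; a pose out of reach is approached as far as the arm can. A call with a gripper value outside its range is refused whole. "grip" is the opening, from 0 (shut) to 1 (fully open), set as the call begins (left out, the last holds). The fingers move at their own pace and stop on an object; "squeeze" is the grip in N (left out, the last holds). Time passes only in rows, so rows that repeat a pose let the fingers close. It gives the time, the measured TCP pose, the force, the opening and the grip force at its end, in the units of the state.
- r.read_state(): the state, without advancing time (a new reading comes with each control period).
- r.camera(name): name is "side" or "top"; returns the picture (480x640x3 uint8, red, green, blue); there is no depth.
- r.camera_model(name): a dict with "fx", "fy", "cx", "cy" (pixels), "T" (4x4, takes a point from camera to world coordinates). Camera axes: x right, y up, looking along -z (the intrinsics and any distortion apply to the point x, -y, -z); pixel columns grow to the right and rows downward; lengths in m; the calibration is good to about 2 mm. A picture is of the moment at which its call begins. camera_model takes no time and is no camera call.
- r.close_job(): hands the job in; it is judged then, once.
Trained networks look in the newest picture that a camera, given by its name, has taken for a name from the list of things; names that differ only in an ending like _2 or _b are one class to them, and where a whole thing is asked for, a point or a joint stands for the part that bears it (a point fixed in the world has none). Each returns a list of dicts, best first, with "conf" (0 to 1); they miss things now and then, are a little off and sometimes report something else, mostly with a low value. They report only what shows in the picture. A call takes as long as a camera call. They do not tell look-alikes from the thing itself.
- r.look_for(label, camera): "at" ([x, y, z] in m, in the coordinates of the camera as it stood for that picture, good to about 4 mm: the middle of the surface that is visible of it).
- r.spot_point(label, camera): "at" ([x, y, z] in m, in the coordinates of the camera as it stood for that picture, good to about 4 mm: a listed point, or the origin of a listed thing).
The state is a dict: "time": time; "joint_positions": joint angles; "joint_vel": joint speeds; "joint_torque": joint torques, N m; "ee_pos": TCP position; "eef_rot": TCP orientation; "ft_force": force on the tool from outside, world axes, zero at the start; "torque": the same for the moment, N m; "width": finger opening in m; "grip_force": force on a finger pad.
Only numpy, scipy, OpenCV 4.12 (cv2) and the standard library are available. Lean on these libraries where they do the work, as an engineer would, in place of code of your own. Each camera call takes 0.05 s, during which the arm holds its last target. There are 200 camera calls.

## Working session

There is one attempt and no reset: what is moved stays moved. The work goes in short steps, Python scripts to look and compute and a tool call to move; the robot and the scene stay as the last step left them, time stands still between calls to the robot, and variables do not carry over. Pictures are saved under pics/ and viewed, at most 13 in all, crops included, and the job is handed in when it is done.

Besides the shell and the picture viewer there is one more tool, called after "Call:" by a JSON object that holds its "op" and its "data", one argument or row to a line. arm_command: Moves the arm, as the interface text tells. Its arguments: {"type":"object","properties":{"xyz":{"type":"array"},"rot":{"type":"array"},"grip":{"type":"number"},"squeeze":{"type":"number"}},"required":["xyz","rot"]}

```bash
mkdir -p pics; cat > h.py <<'E'
from bench import r
import numpy as np, cv2
from scipy.spatial.transform import Rotation as R
np.set_printoptions(precision=4,suppress=True)
def snap(c,name=None):
    im=r.camera(c)
    if name: cv2.imwrite(f'pics/{name}.png',im[:,:,::-1])
    return im
def w(c,p):
    T=np.array(r.camera_model(c)['T']); return T[:3,:3]@np.array(p)+T[:3,3]
def ray(c,u,v,z):
    m=r.camera_model(c);T=np.array(m['T'])
    K=np.array([[m['fx'],0,m['cx']],[0,m['fy'],m['cy']],[0,0,1.]])
    d=m.get('dist',m.get('distortion'))
    q=cv2.undistortPoints(np.array([[[u,v]]],float),K,None if d is None else np.array(d,float))[0,0]
    D=T[:3,:3]@np.array([q[0],-q[1],-1]);o=T[:3,3]
    return o+D*(z-o[2])/D[2]
def pix(c,p):
    m=r.camera_model(c);T=np.array(m['T']);q=T[:3,:3].T@(np.array(p)-T[:3,3])
    x,y,z=q[0],-q[1],-q[2]
    return m['fx']*x/z+m['cx'],m['fy']*y/z+m['cy']
E
python3 - <<'E'
from h import *
for c in('side','top'):
    im=snap(c,c+'0');print(c,{k:(v if k!='T' else np.array(v)) for k,v in r.camera_model(c).items()})
    for l in ('groove_mid','post','spring','hook_tip','eye','far_tab','cradle','jig','disc'):
        print(l,[(w(c,d['at']),round(d['conf'],2)) for d in r.spot_point(l,c)][:3])
print(r.read_state())
a=[cv2.imread(f'pics/{c}0.png') for c in('side','top')]
E
```

```text
side {'fx': 558.802415281829, 'fy': 558.802415281829, 'cx': 322.23004168963604, 'cy': 236.77442372427734, 'T': array([[-0.9994, -0.0071, -0.0348,  0.443 ],
       [-0.0259, -0.5228,  0.852 ,  1.3331],
       [-0.0243,  0.8524,  0.5223,  0.8389],
       [ 0.    ,  0.    ,  0.    ,  1.    ]])}
groove_mid [(array([0.5737, 0.1822, 0.0169]), 0.92)]
post [(array([ 0.5832, -0.0124,  0.0184]), 0.66)]
spring [(array([ 0.434 , -0.2025,  0.0185]), 0.83), (array([ 0.3252, -0.1512,  0.0031]), 0.7)]
hook_tip [(array([ 0.4362, -0.2017,  0.0014]), 0.8), (array([ 0.3149, -0.1454,  0.0054]), 0.6)]
eye [(array([ 0.5553, -0.2556,  0.0223]), 0.63), (array([0.6173, 0.4515, 0.0008]), 0.49), (array([ 0.2457, -0.2125,  0.0044]), 0.48)]
far_tab [(array([ 0.5376, -0.2511,  0.018 ]), 0.65), (array([ 0.2584, -0.2011,  0.0044]), 0.4), (array([ 0.6987, -0.314 , -0.0009]), 0.22)]
cradle [(array([ 0.6178,  0.448 , -0.001 ]), 0.26)]
jig [(array([ 0.5857,  0.08  , -0.0004]), 0.68)]
disc [(array([0.6642, 0.1056, 0.0199]), 0.54)]
top {'fx': 471.2306904473931, 'fy': 471.2306904473931, 'cx': 314.6299219793602, 'cy': 245.5
[... 881 characters left out ...]
.6586, 0.1021, 0.0227]), 0.24)]
jig [(array([0.5786, 0.0772, 0.0026]), 0.7), (array([ 0.5555, -0.2577,  0.0199]), 0.69)]
disc [(array([0.6604, 0.1   , 0.025 ]), 0.79)]
{'time': 1.0, 'joint_positions': array([ 1.1204,  0.3322, -0.0647,  1.4601,  0.0216,  1.3499, -0.0885]), 'joint_vel': array([-0.0011, -0.0004, -0.0008, -0.0005,  0.0001, -0.0003, -0.0007]), 'joint_torque': array([  0.0002, -62.3057,   0.0249, -39.0136,  -0.0611,   0.0317,
         0.0001]), 'ee_pos': array([ 0.2593, -0.5687,  0.1959]), 'eef_rot': array([0.9772, 0.2123, 0.    , 0.    ]), 'ft_force': array([-0.5458,  0.1615,  0.6884]), 'torque': array([-0.057 , -0.0345, -0.0078]), 'grip_force': 0.0, 'width': 0.08708286064161007}
```

View pics/top0.png

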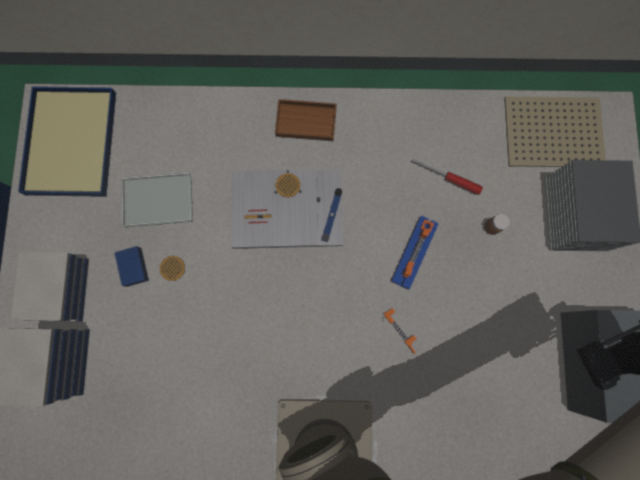

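View pics/side0.png

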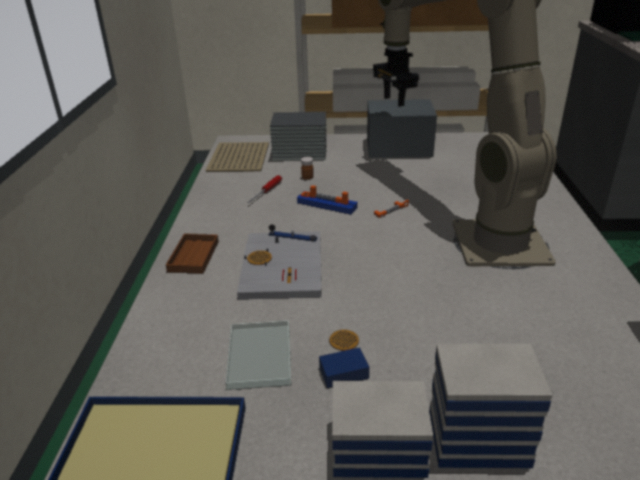

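The spring could be the orange-ended piece on the blue cradle (top 415,250) or the one lying on the bench (top 400,330). The description says larger and on the cradle, so I choose the first. I'll check it in a close crop and measure the jig.

```bash
python3 - <<'E'
from h import *
im=cv2.imread('pics/top0.png')
a=cv2.resize(im[160:256,224:352],(800,600),interpolation=cv2.INTER_CUBIC)[:, :]
b=cv2.resize(im[205:365,370:450],(300,600),interpolation=cv2.INTER_CUBIC)
a=cv2.resize(im[160:256,224:352],None,fx=3.9,fy=6.2*0.63,interpolation=cv2.INTER_CUBIC)
o=np.zeros((600,800,3),np.uint8);o[:a.shape[0],:a.shape[1]]=a;o[:,500:]=b
cv2.imwrite('pics/crop1.png',o);print(a.shape)
# jig outline: segment bright plate
hsv=cv2.cvtColor(im,cv2.COLOR_BGR2HSV)
for n,lo,hi in(('orange',(5,120,120),(20,255,255)),('blue',(100,120,50),(130,255,255)),('red',(172,80,80),(180,255,255))):
    m=cv2.inRange(hsv,lo,hi);k,_,s,c=cv2.connectedComponentsWithStats(m)
    print(n,[(list(s[i]),c[i].round(1)) for i in range(1,k) if s[i][4]>4 and 220<s[i][0]<450 and 150<s[i][1]<370])
E
```

```text
(375, 499, 3)
orange [([np.int32(277), np.int32(175), np.int32(7), np.int32(7), np.int32(10)], array([279.8, 177.8])), ([np.int32(294), np.int32(189), np.int32(4), np.int32(5), np.int32(7)], array([295.3, 191.1])), ([np.int32(279), np.int32(191), np.int32(5), np.int32(4), np.int32(9)], array([280.7, 192.6])), ([np.int32(246), np.int32(216), np.int32(10), np.int32(2), np.int32(12)], array([250.3, 216.2])), ([np.int32(264), np.int32(216), np.int32(6), np.int32(1), np.int32(6)], array([266.5, 216. ])), ([np.int32(422), np.int32(220), np.int32(11), np.int32(16), np.int32(72)], array([426.3, 227.8])), ([np.int32(406), np.int32(262), np.int32(7), np.int32(13), np.int32(63)], array([409. , 267.9])), ([np.int32(384), np.int32(309), np.int32(11), np.int32(14), np.int32(75)], array([389.3, 315.1])), ([np.int32(405), np.int32(336), np.int32(11), np.int32(17), np.int32(70)], array([410.3, 342.1]))]
blue [([np.int32(332), np.int32(196), np.int32(7), np.int32(16), np.int32(54)], array([335. , 203.6])), ([np.int32(325), np.int32(217), np.int32(8), np.int32(16), np.int32(50)], array([328.8, 224.7])), ([np.int32(392), np.int32(217), np.int32(45), np.int32(71), np.int32(791)], array([412.1, 255.7]))]
red []
```

View pics/crop1.png

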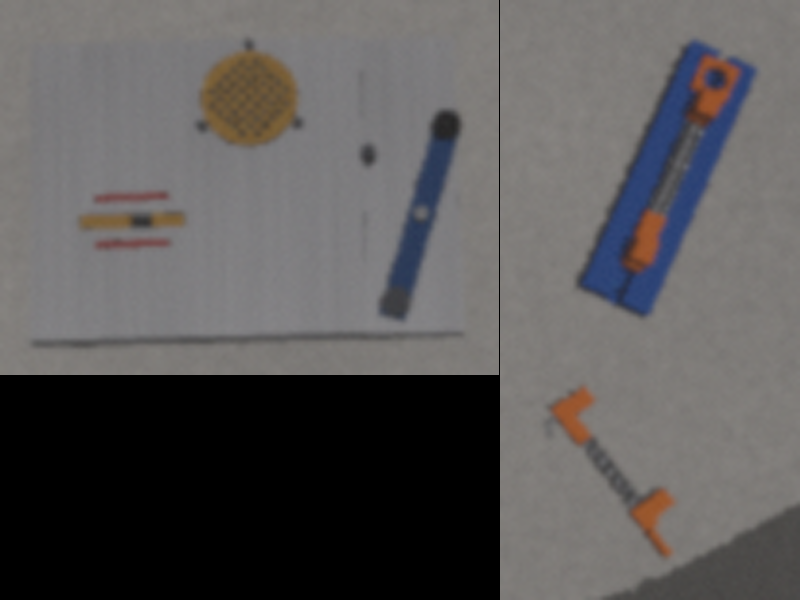

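The crop shows the large spring on the cradle: eye hole at crop (716,78), near tab around (640,250), far eye up. The other spring is thinner and lies on the bench, so it is the decoy. The groove spans crop x 80–186, and the dark slot is visible at 131–152, y≈221.

```bash
python3 - <<'E'
from h import *
from scipy.optimize import least_squares
A=lambda x,y,z:ray('top',224+x/3.9-.5+.13,160+y/3.9-.5+.13,z)
B=lambda x,y,z:ray('top',370+(x-500)/3.75-.37,205+y/3.75-.37,z)
P=[((80,221,.02),(-135,0)),((186,218.5,.02),(-65,0)),((30,40,.022),(-168,125)),((455,40,.016),(120,125)),((32,341,.022),(-168,-80)),((463,333,.016),(120,-80)),((394,303,.022),(75,-60))]
W=np.array([A(*p)[:2] for p,_ in P]);J=np.array([q for _,q in P])/1e3
f=lambda v:((J@np.array([[np.cos(v[2]),np.sin(v[2])],[-np.sin(v[2]),np.cos(v[2])]])+v[:2]-W)*np.array([[2]]*2+[[1]]*5)).ravel()
s=least_squares(f,[.575,.08,-1.57],loss='soft_l1',f_scale=.002);print('jig',s.x,np.degrees(s.x[2]));print(f(s.x).reshape(-1,2)*1e3)
v=s.x
jw=lambda x,y:np.array([[np.cos(v[2]),-np.sin(v[2])],[np.sin(v[2]),np.cos(v[2])]])@[x/1e3,y/1e3]+v[:2]
print('slot img',A(131,220,.02),A(152,220,.02),A(141.5,220,.02),'fit',jw(-95,0),'groove_mid',jw(-100,0),'post home',jw(75,0),'post now',A(421,213,.036), 'pin',jw(75,-60))
c=np.array([B(x,y,.022) for x,y in((695,40),(755,68),(648,316),(582,288))]);print('cradle',c,c.mean(0))
d=c[0]+c[1]-c[2]-c[3];print('yaw',np.degrees(np.arctan2(d[1],d[0])))
print('eye',B(716,78,.028))
for c_ in 'side','top': 
  snap(c_)
  for l in('spring','cradle'): print(c_,l,[(w(c_,q['at']),round(q['conf'],2)) for q in r.look_for(l,c_)][:2])
E
```

```text
jig [ 0.5783  0.0788 -1.5381] -88.12818799766151
[[ 0.1258 -0.236 ]
 [-0.8522  1.6215]
 [-1.4388 -1.9424]
 [ 1.5953 -0.451 ]
 [ 1.3188  2.2083]
 [ 0.0294 -0.6919]
 [ 0.1074 -1.2265]]
slot img [0.575  0.1798 0.02  ] [0.5752 0.1657 0.02  ] [0.5751 0.1727 0.02  ] fit [0.5752 0.1738] groove_mid [0.575  0.1788] post home [0.5808 0.0039] post now [ 0.5788 -0.0138  0.036 ] pin [0.5208 0.0019]
cradle [[ 0.5829 -0.2489  0.022 ]
 [ 0.5636 -0.29    0.022 ]
 [ 0.3907 -0.2125  0.022 ]
 [ 0.409  -0.1681  0.022 ]] [ 0.4866 -0.2299  0.022 ]
yaw -24.536136972832068
eye [ 0.5548 -0.2613  0.028 ]
side spring [(array([ 0.29  , -0.185 ,  0.0062]), 0.71), (array([ 0.4912, -0.227 ,  0.0295]), 0.69)]
side cradle [(array([ 0.4788, -0.2066,  0.0192]), 0.76), (array([ 0.5584, -0.42  ,  0.0422]), 0.41)]
top spring [(array([ 0.5019, -0.2302,  0.0356]), 0.74), (array([ 0.292 , -0.1874,  0.0097]), 0.73)]
top cradle [(array([ 0.4807, -0.2269,  0.0238]), 0.86), (array([ 0.5818, -0.0119,  0.0206]), 0.67)]
```

Call:
{"op": "arm_command", "data": {
  "xyz": [
    [0.0086,0.0182,-0.0023],
    [0.0172,0.0364,-0.0046],
    [0.0258,0.0546,-0.0069],
    [0.0343,0.0728,-0.0092],
    [0.0429,0.091,-0.0115],
    [0.0515,0.1093,-0.0138],
    [0.06,0.1275,-0.016],
    [0.0687,0.1457,-0.018],
    [0.0773,0.164,-0.021],
    [0.0858,0.182,-0.023],
    [0.0944,0.2,-0.025],
    [0.103,0.2185,-0.028],
    [0.1116,0.2367,-0.03],
    [0.12,0.255,-0.032],
    [0.129,0.273,-0.0345],
    [0.1374,0.291,-0.037],
    [0.146,0.3096,-0.039],
    [0.1545,0.328,-0.0414],
    [0.163,0.346,-0.0437],
    [0.1717,0.3642,-0.046]
  ],
  "rot": [
    [0,0,0.115],
    [0,0,0.23],
    [0,0,0.345],
    [0,0,0.46],
    [0,0,0.575],
    [0,0,0.69],
    [0,0,0.805],
    [0,0,0.92],
    [0,0,1.035],
    [0,0,1.15],
    [0,0,1.265],
    [0,0,1.38],
    [0,0,1.495],
    [0,0,1.61],
    [0,0,1.725],
    [0,0,1.84],
    [0,0,1.955],
    [0,0,2.07],
    [0,0,2.185],
    [0,0,2.287]
  ],
  "grip": 0.6,
  "squeeze": 20
}}

```text
time: 2.97
ee_pos: [0.4313, -0.2036, 0.15]
eef_rot: [0.209, 0.978, -0.0, 0.0]
ft_force: [0.5, 1.0, -0.5]
width: 0.052
grip_force: 0.0
```

Call:
{"op": "arm_command", "data": {
  "xyz": [
    [0,-0.001,-0.02],
    [0,-0.001,-0.045],
    [0,-0.001,-0.07],
    [0,-0.001,-0.09],
    [0,-0.001,-0.105],
    [0,-0.001,-0.114],
    [0,-0.001,-0.118],
    [0,-0.001,-0.118]
  ],
  "rot": [
    [0,0,0],
    [0,0,0],
    [0,0,0],
    [0,0,0],
    [0,0,0],
    [0,0,0],
    [0,0,0],
    [0,0,0]
  ]
}}

```text
time: 3.63
ee_pos: [0.4308, -0.2054, 0.0317]
eef_rot: [0.212, 0.977, 0.0, -0.0]
ft_force: [0.9, 0.6, 0.8]
width: 0.0521
grip_force: 0.0
```

```bash
python3 - <<'E'
from h import *
a=snap('top');b=snap('side')
print(r.read_state()['ft_force'])
u,v=map(int,pix('top',[.47,-.22,.03]));s,t=map(int,pix('side',[.47,-.22,.03]));print(u,v,s,t)
o=np.hstack([cv2.resize(i[y-48:y+48,x-32:x+32],(400,600),interpolation=cv2.INTER_CUBIC) for i,x,y in((a,u,v),(b,s,t))])
cv2.imwrite('pics/g1.png',o[:,:,::-1])
E
```

```text
[-0.4299 -0.1285  0.3284]
412 257 332 197
```

View pics/g1.png

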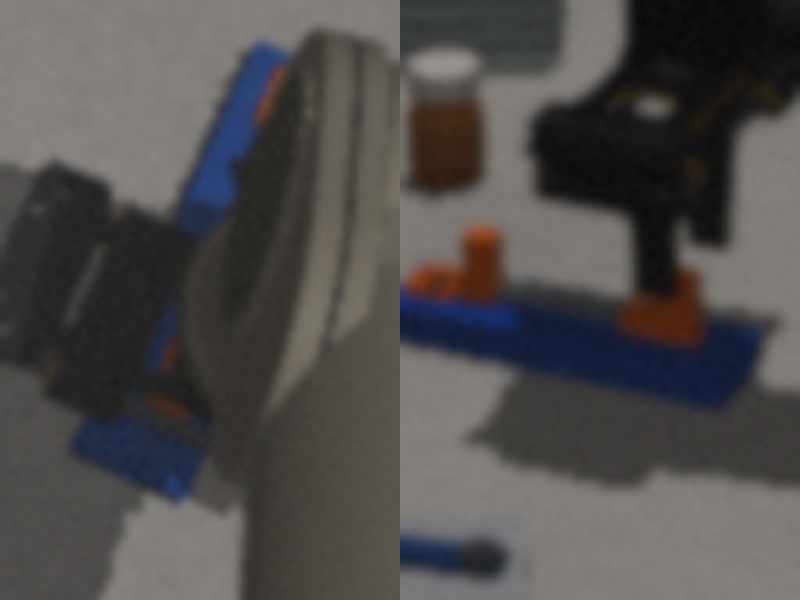

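Side view: the finger straddles the near tab, whose right edge is near crop (703,285). Allowing for parallax the pads are centred on the tab to about 2 mm, so I close.

Call:
{"op": "arm_command", "data": {
  "xyz": [
    [0,0,0],
    [0,0,0],
    [0,0,0],
    [0,0,0],
    [0,0,0],
    [0,0,0],
    [0,0,0],
    [0,0,0]
  ],
  "rot": [
    [0,0,0],
    [0,0,0],
    [0,0,0],
    [0,0,0],
    [0,0,0],
    [0,0,0],
    [0,0,0],
    [0,0,0]
  ],
  "grip": 0.0,
  "squeeze": 25
}}

```text
time: 4.4
ee_pos: [0.431, -0.2055, 0.032]
eef_rot: [0.212, 0.977, 0.0, -0.0]
ft_force: [0.4, 0.3, -0.4]
width: 0.0069
grip_force: 0.0
```

```bash
python3 - <<'E'
from h import *
b=snap('side');s=r.read_state();print(s['width'],s['grip_force'],s['ft_force'])
cv2.imwrite('pics/g2.png',cv2.resize(b[170:230,295:375],(800,600),interpolation=cv2.INTER_CUBIC)[:,:,::-1])
for l in('spring','far_tab','eye','hook_tip'): print(l,[(w('side',q['at']),round(q['conf'],2)) for q in r.spot_point(l,'side')][:3])
print(pix('side',[.431,-.2055,.032]),pix('side',[.431,-.2055,.022]))
E
```

```text
0.004222926029120649 0.0 [ 0.1758 -0.2566  0.1684]
spring [(array([ 0.3266, -0.1527,  0.0003]), 0.61), (array([ 0.433 , -0.2041,  0.0186]), 0.5), (array([ 0.4366, -0.2037,  0.0024]), 0.2)]
far_tab [(array([ 0.5353, -0.254 ,  0.0159]), 0.66), (array([ 0.2594, -0.2053,  0.01  ]), 0.63)]
eye [(array([ 0.2431, -0.2105,  0.0068]), 0.53), (array([ 0.5564, -0.2573,  0.023 ]), 0.51)]
hook_tip [(array([ 0.4365, -0.2062,  0.0018]), 0.8), (array([ 0.3136, -0.1459,  0.0053]), 0.67)]
(np.float64(345.2942932628928), np.float64(199.11930236039854)) (np.float64(345.3030397254588), np.float64(201.9743408657746))
```

View pics/g2.png

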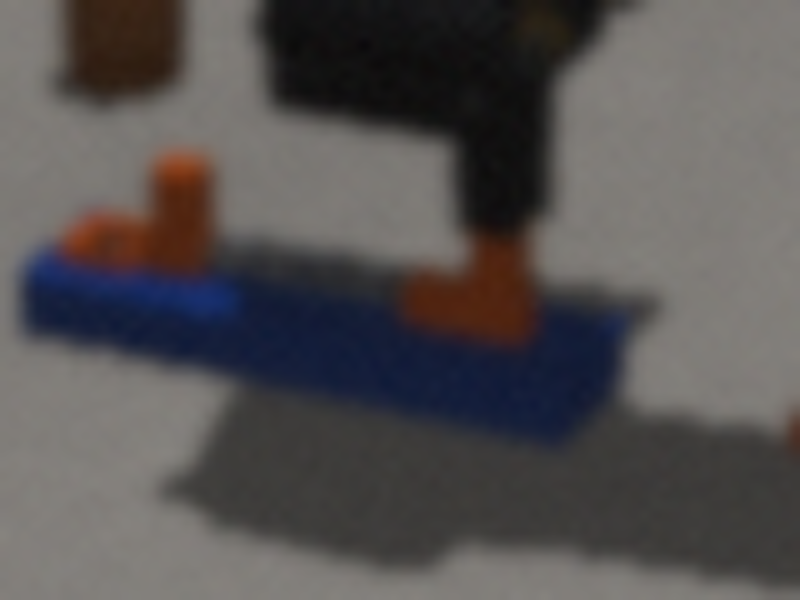

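The shut fingers look about 20 mm higher than the reported TCP, and they closed above the tab. I'll check that against the first picture.

```bash
python3 - <<'E'
from h import *
s=r.read_state();print(s['width'],s['grip_force'],s['ee_pos'],s['eef_rot'])
print('start tcp',pix('side',[.2593,-.5687,.1959]),pix('side',[.2593,-.5687,.2149]))
yv=np.array([.415,-.91,0])
for k in(-.05,.05): print(pix('side',np.array([.2593,-.5687,.1959])+k*yv))
im=cv2.imread('pics/side0.png');g=cv2.cvtColor(im,cv2.COLOR_BGR2GRAY)
print(g[80:116:2,384:410:2])
print('eye now',pix('side',[.5548,-.2613,.028]),'fartab top',pix('side',[.531,-.2505,.058]), 'cradle corners',[pix('side',p) for p in ([.409,-.168,.022],[.409,-.168,.0],[.583,-.249,.022])])
E
```

```text
0.0008439345819271587 0.0 [ 0.431  -0.2055  0.032 ] [ 0.2118  0.9773  0.0001 -0.    ]
start tcp (np.float64(393.44889905193224), np.float64(108.51894455156364)) (np.float64(393.6803507405417), np.float64(103.1977895876484))
(np.float64(400.6416415454119), np.float64(112.78268030355349))
(np.float64(386.54170837073025), np.float64(104.42447907056675))
[[20 13 16 24 34 29 16  9  7  8  9  7 10]
 [23  9 13 28 25 13  7  6  5  8  6  5  7]
 [26  8 10 36 32 12 11 10 11  6  7  8  3]
 [29 12 14 39 51 35 17 12 14  6  9  9  8]
 [34  8 14 49 73 70 51 20  8  8 10 26 42]
 [36 10 16 50 76 78 72 45  8  6 15 49 71]
 [34 11 17 48 77 76 77 51 10  9 20 60 73]
 [38 12 11 49 79 78 74 42 10  9 25 67 73]
 [37 10 20 52 78 78 73 42 11  8 30 67 75]
 [52 37 47 66 77 77 74 38  7  9 36 71 74]
 [69 70 68 70 72 72 67 32 12 10 42 69 69]
 [68 70 70 71 69 69 65 31  5 13 42 66 69]
 [71 71 71 70 69 68 65 31 10 14 44 69 67]
 [71 70 72 70 69 70 65 49 42 52 63 69 69]
 [71 70 71 71 71 72 71 68 66 69 71 70 71]
 [65 67 70 70 71 72 68 69 72 69 69 70 67]
 [39 45 57 67 69 71 71 69 70 69 70 69 69]
 [33 33 38 53 70 69 66 68 66 68 68 67 66]]
eye now (np.float64(306.3701300775423), np.float64(192.47219233100014)) fartab top (np.float64(313.36907862967416), np.float64(185.4459796155673)) cradle corners [(np.float64(352.63498437143426), np.float64(207.68233785882194)), (np.float64(352.60530980493513), np.float64(213.983774687899)), (np.float64(297.4097586353729), np.float64(196.00225613837276))]
```

The start picture shows the same offset: the tips are about 23 mm above the reported TCP. So the fingers shut just over the tab. I'll open and go lower.

Call:
{"op": "arm_command", "data": {
  "xyz": [
    [0,0,0.005],
    [0,0,0.005],
    [0,0,0.005],
    [0,0,0.005],
    [0,0,0.005],
    [0,0,0.005],
    [0,0,0.005],
    [0,0,0],
    [0,0,-0.005],
    [0,0,-0.01],
    [0,0,-0.014],
    [0,0,-0.018],
    [0,0,-0.018]
  ],
  "rot": [
    [0,0,0],
    [0,0,0],
    [0,0,0],
    [0,0,0],
    [0,0,0],
    [0,0,0],
    [0,0,0],
    [0,0,0],
    [0,0,0],
    [0,0,0],
    [0,0,0],
    [0,0,0],
    [0,0,0]
  ],
  "grip": 0.6
}}

```text
time: 5.73
ee_pos: [0.4304, -0.2052, 0.0129]
eef_rot: [0.212, 0.977, 0.0, -0.001]
ft_force: [-0.3, 0.4, -0.6]
width: 0.0521
grip_force: 0.0
```

```bash
python3 - <<'E'
from h import *
b=snap('side');s=r.read_state();print(s['width'],s['ft_force'],s['ee_pos'])
cv2.imwrite('pics/g3.png',cv2.resize(b[170:230,295:375],(800,600),interpolation=cv2.INTER_CUBIC)[:,:,::-1])
E
```

```text
0.051949004645711415 [ 0.4008 -0.9976  0.0903] [ 0.4307 -0.2053  0.0134]
```

View pics/g3.png

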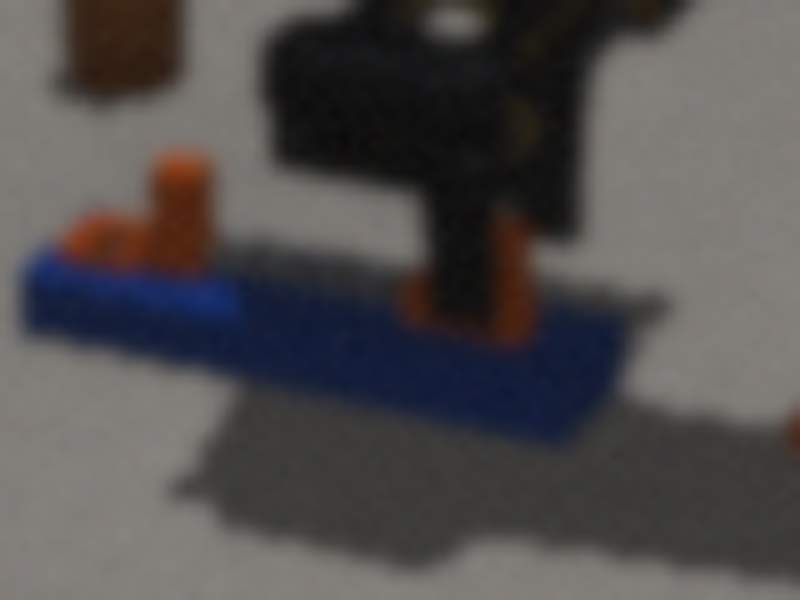

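The finger now overlaps the tab, with its tip at crop (462,320) and the tab edge still showing at 530. No force yet, so I close.

Call:
{"op": "arm_command", "data": {
  "xyz": [
    [0,0,0],
    [0,0,0],
    [0,0,0],
    [0,0,0],
    [0,0,0],
    [0,0,0],
    [0,0,0],
    [0,0,0],
    [0,0,0],
    [0,0,0]
  ],
  "rot": [
    [0,0,0],
    [0,0,0],
    [0,0,0],
    [0,0,0],
    [0,0,0],
    [0,0,0],
    [0,0,0],
    [0,0,0],
    [0,0,0],
    [0,0,0]
  ],
  "grip": 0.0,
  "squeeze": 30
}}

```text
time: 6.62
ee_pos: [0.4313, -0.2052, 0.014]
eef_rot: [0.212, 0.977, 0.0, 0.0]
ft_force: [1.3, 2.6, -0.4]
width: 0.0139
grip_force: 29.8
```

Call:
{"op": "arm_command", "data": {
  "xyz": [
    [0,0,0.01],
    [0,0,0.03],
    [0,0,0.055],
    [0,0,0.08],
    [0,0,0.1],
    [0.004,0.01,0.11],
    [0.012,0.032,0.11],
    [0.022,0.06,0.11],
    [0.034,0.09,0.11],
    [0.046,0.122,0.11],
    [0.058,0.154,0.11],
    [0.07,0.186,0.11],
    [0.082,0.218,0.11],
    [0.094,0.25,0.11],
    [0.106,0.282,0.11],
    [0.118,0.312,0.11],
    [0.128,0.34,0.11],
    [0.137,0.363,0.11],
    [0.142,0.377,0.11],
    [0.144,0.382,0.11]
  ],
  "rot": [
    [0,0,0],
    [0,0,0],
    [0,0,0],
    [0,0,0],
    [0,0,0],
    [0,0,-0.03],
    [0,0,-0.1],
    [0,0,-0.19],
    [0,0,-0.28],
    [0,0,-0.37],
    [0,0,-0.46],
    [0,0,-0.55],
    [0,0,-0.64],
    [0,0,-0.73],
    [0,0,-0.82],
    [0,0,-0.91],
    [0,0,-0.99],
    [0,0,-1.06],
    [0,0,-1.1],
    [0,0,-1.11]
  ]
}}

```text
time: 8.28
ee_pos: [0.5749, 0.1793, 0.1244]
eef_rot: [0.695, 0.719, 0.0, -0.0]
ft_force: [-0.3, -0.7, -1.5]
width: 0.0136
grip_force: 29.8
```

Call:
{"op": "arm_command", "data": {
  "xyz": [
    [0,0,-0.015],
    [0,0,-0.035],
    [0,0,-0.055],
    [0,0,-0.07],
    [0,0,-0.08],
    [0,0,-0.085],
    [0,0,-0.085],
    [0,0,-0.085]
  ],
  "rot": [
    [0,0,0],
    [0,0,0],
    [0,0,0],
    [0,0,0],
    [0,0,0],
    [0,0,0],
    [0,0,0],
    [0,0,0]
  ]
}}

```text
time: 8.95
ee_pos: [0.5754, 0.1762, 0.0397]
eef_rot: [0.695, 0.719, 0.0, 0.0]
ft_force: [1.4, 1.2, -0.9]
width: 0.0137
grip_force: 29.8
```

```bash
python3 - <<'E'
from h import *
a=snap('top');b=snap('side');s=r.read_state();print(s['width'],s['ft_force'],s['ee_pos'],s['eef_rot'])
u,v=map(int,pix('top',[.575,.12,.03]));p,q=map(int,pix('side',[.575,.12,.03]));print(u,v,p,q)
o=np.hstack([cv2.resize(i[y-y0:y+60-y0,x-40:x+40],(400,300) if 0 else (400,600),interpolation=cv2.INTER_CUBIC) for i,x,y,y0 in((a,u,v,30),(b,p,q,30))])
o=np.hstack([cv2.resize(i[y-45:y+45,x-30:x+30],(400,600),interpolation=cv2.INTER_CUBIC) for i,x,y in((a,u,v),(b,p,q))])
cv2.imwrite('pics/h1.png',o[:,:,::-1])
for c in 'side','top':
  for l in('spring','far_tab','eye','hook_tip'): print(c,l,[(w(c,q['at']),round(q['conf'],2)) for q in r.spot_point(l,c)][:3])
E
```

```text
0.014095903604353968 [ 0.8968  0.3223 -1.4893] [0.5757 0.1766 0.0402] [0.695  0.719  0.0007 0.0005]
279 215 291 258
side spring [(array([0.577 , 0.1773, 0.0458]), 0.5), (array([ 0.323 , -0.154 ,  0.0018]), 0.48)]
side far_tab [(array([ 0.49  , -0.2285,  0.0039]), 0.59), (array([ 0.2557, -0.2032,  0.0052]), 0.56), (array([0.5839, 0.0622, 0.0388]), 0.43)]
side eye [(array([0.5821, 0.0414, 0.0405]), 0.53), (array([ 0.2431, -0.2155,  0.0066]), 0.39), (array([0.5752, 0.1778, 0.0465]), 0.27)]
side hook_tip [(array([ 0.4418,  0.5042, -0.0017]), 0.72), (array([0.5736, 0.1719, 0.0292]), 0.49), (array([ 0.3139, -0.1449,  0.0047]), 0.44)]
top spring [(array([ 0.3209, -0.1478,  0.0062]), 0.51)]
top far_tab [(array([0.5822, 0.0694, 0.0439]), 0.54), (array([ 0.2583, -0.2029,  0.0095]), 0.39)]
top eye [(array([ 0.2402, -0.2168,  0.0139]), 0.36)]
top hook_tip [(array([ 0.309 , -0.1442,  0.0075]), 0.69)]
```

View pics/h1.png

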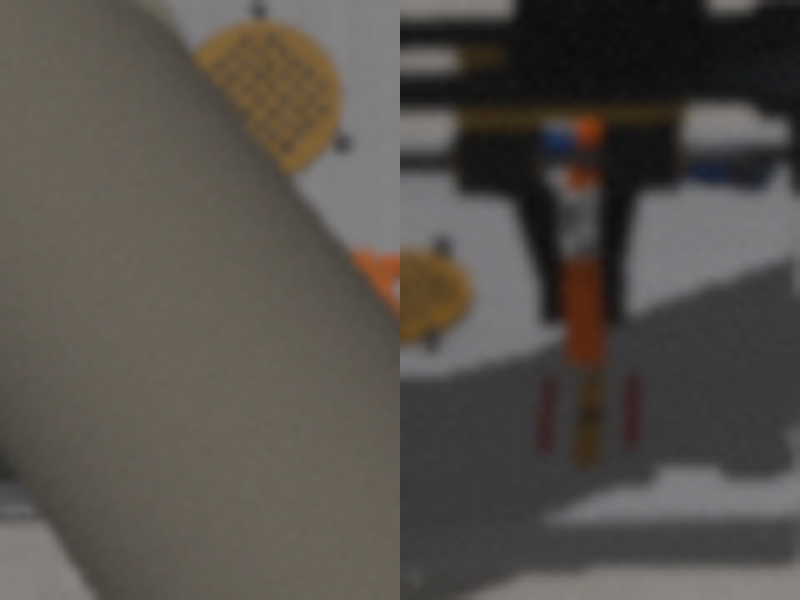

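The side crop shows the spring held over the groove: tab at (585,310), brass floor around (590,410), hook pin and dark slot near (595,405). I'll check the lateral alignment numerically.

```bash
python3 - <<'E'
from h import *
im=cv2.imread('pics/h1.png')[:,400:]
U=lambda x,y:(291-30+x/6.667-.42,258-45+y/6.667-.42)
hsv=cv2.cvtColor(im,cv2.COLOR_BGR2HSV)
o=cv2.inRange(hsv,(3,150,100),(18,255,255));b=cv2.inRange(hsv,(10,60,25),(30,255,140))
def rows(m,rs):
    for y in rs:
        x=np.where(m[y,120:250])[0]+120
        if len(x): print(y,x.min(),x.max(),U((x.min()+x.max())/2,y))
print('tab');rows(o,range(280,365,15));print('brass');rows(b,range(370,475,8))
print('marks');m=cv2.inRange(hsv,(165,60,40),(180,255,255));
k,_,s,c=cv2.connectedComponentsWithStats(m);print([(list(map(int,s[i])),U(*c[i])) for i in range(1,k) if s[i][4]>60])
print('pred tab bottom rear',pix('side',[.5757,.1845,.048]),'mid',pix('side',[.5757,.1765,.066]))
print('pred groove mid, end',pix('side',[.575,.1788,.02]),pix('side',[.5739,.2138,.022]),'hook',pix('side',[.5757,.1705,.031]))
E
```

```text
tab
brass
370 178 205 (np.float64(289.3035638218089), 268.077225138743)
378 183 204 (np.float64(289.6035488225589), 269.2771651417429)
386 179 204 (np.float64(289.3035638218089), 270.4771051447428)
394 178 204 (np.float64(289.2285675716214), 271.6770451477426)
402 177 204 (np.float64(289.1535713214339), 272.8769851507424)
410 180 201 (np.float64(289.1535713214339), 274.0769251537423)
418 179 199 (np.float64(288.92858257087147), 275.27686515674213)
426 176 202 (np.float64(288.92858257087147), 276.476805159742)
434 175 201 (np.float64(288.7785900704965), 277.67674516274184)
442 173 201 (np.float64(288.6285975701215), 278.8766851657417)
450 173 200 (np.float64(288.553601319934), 280.07662516874154)
458 172 200 (np.float64(288.4786050697465), 281.2765651717414)
466 177 193 (np.float64(288.3286125693715), 282.47650517474125)
marks
[([225, 393, 14, 26, 140], (np.float64(295.50575371231434), np.float64(273.33446227688614))), ([230, 420, 9, 21, 98], (np.float64(295.77619937370474), np.float64(277.08136676839626))), ([138, 425, 11, 26, 172], (np.float64(281.92951391965283), np.float64(278.26363442293)))]
pred tab bottom rear (np.float64(288.76920343225544), np.float64(266.6211162317401)) mid (np.float64(288.6150752029711), np.float64(258.84831112579593))
pred groove mid, end (np.float64(289.8317128269515), np.float64(274.45254326901295)) (np.float64(289.16669790130754), np.float64(281.98550002235135)) hook (np.float64(289.56629124627347), np.float64(269.01049363948715))
```

Call:
{"op": "arm_command", "data": {
  "xyz": [
    [0.0005,0,-0.005],
    [0.0005,0,-0.01],
    [0.0005,0,-0.0115],
    [0.0005,0,-0.013],
    [0.0005,0,-0.013]
  ],
  "rot": [
    [0,0,0],
    [0,0,0],
    [0,0,0],
    [0,0,0],
    [0,0,0]
  ]
}}

```text
time: 9.87
ee_pos: [0.5752, 0.1765, 0.0254]
eef_rot: [0.695, 0.719, -0.0, -0.0]
ft_force: [0.8, -1.1, -0.5]
width: 0.014
grip_force: 29.8
```

Call:
{"op": "arm_command", "data": {
  "xyz": [
    [0,0,-0.0015],
    [0,0,-0.003],
    [0,0,-0.0045],
    [0,0,-0.0045]
  ],
  "rot": [
    [0,0,0],
    [0,0,0],
    [0,0,0],
    [0,0,0]
  ]
}}

```text
time: 10.2
ee_pos: [0.5754, 0.1764, 0.0212]
eef_rot: [0.695, 0.719, -0.0, -0.0]
ft_force: [-0.1, -0.5, -0.7]
width: 0.0136
grip_force: 29.8
```

Call:
{"op": "arm_command", "data": {
  "xyz": [
    [0,0,-0.002],
    [0,0,-0.004],
    [0,0,-0.0055],
    [0,0,-0.007],
    [0,0,-0.007]
  ],
  "rot": [
    [0,0,0],
    [0,0,0],
    [0,0,0],
    [0,0,0],
    [0,0,0]
  ]
}}

```text
time: 10.62
ee_pos: [0.5754, 0.1766, 0.0142]
eef_rot: [0.695, 0.719, -0.0, -0.0]
ft_force: [0.4, -0.3, -0.5]
width: 0.0138
grip_force: 29.8
```

Call:
{"op": "arm_command", "data": {
  "xyz": [
    [0,0,-0.0005],
    [0,0,-0.001],
    [0,0,-0.0015],
    [0,0,-0.0015]
  ],
  "rot": [
    [0,0,0],
    [0,0,0],
    [0,0,0],
    [0,0,0]
  ]
}}

```text
time: 10.95
ee_pos: [0.5759, 0.1766, 0.0138]
eef_rot: [0.695, 0.719, 0.0, 0.0]
ft_force: [-2.4, -1.1, 6.5]
width: 0.0141
grip_force: 29.9
```

Call:
{"op": "arm_command", "data": {
  "xyz": [
    [0,0,0.001],
    [0,-0.0015,0.001],
    [0.0001,-0.003,0.001],
    [0.0001,-0.004,0.001],
    [0.0001,-0.004,0.001]
  ],
  "rot": [
    [0,0,0],
    [0,0,0],
    [0,0,0],
    [0,0,0],
    [0,0,0]
  ]
}}

```text
time: 11.37
ee_pos: [0.5756, 0.1722, 0.0139]
eef_rot: [0.695, 0.719, -0.0, -0.0]
ft_force: [0.3, 0.3, -0.3]
width: 0.0136
grip_force: 29.9
```

Call:
{"op": "arm_command", "data": {
  "xyz": [
    [0,-0.001,0],
    [0,-0.002,0],
    [0,-0.003,0],
    [0,-0.003,0]
  ],
  "rot": [
    [0,0,0],
    [0,0,0],
    [0,0,0],
    [0,0,0]
  ]
}}

```text
time: 11.7
ee_pos: [0.5755, 0.1697, 0.014]
eef_rot: [0.695, 0.719, 0.0, -0.0]
ft_force: [-0.1, 2.1, -0.4]
width: 0.0137
grip_force: 29.9
```

Firm stop ahead, so the hook is in and caught. I release, lift and move towards the far tab.

Call:
{"op": "arm_command", "data": {
  "xyz": [
    [0,0.001,0],
    [0,0.001,0],
    [0,0.001,0],
    [0,0.001,0],
    [0,0.001,0],
    [0,0.001,0.01],
    [0,0.001,0.035],
    [0,0.001,0.07],
    [0,-0.02,0.09],
    [0.002,-0.05,0.09],
    [0.003,-0.08,0.09],
    [0.004,-0.1,0.09],
    [0.005,-0.11,0.09],
    [0.005,-0.11,0.09]
  ],
  "rot": [
    [0,0,0],
    [0,0,0],
    [0,0,0],
    [0,0,0],
    [0,0,0],
    [0,0,0],
    [0,0,0],
    [0,0,0],
    [0,0,0],
    [0,0,0],
    [0,0,0],
    [0,0,0],
    [0,0,0],
    [0,0,0]
  ],
  "grip": 0.6
}}

```text
time: 12.87
ee_pos: [0.5811, 0.0567, 0.1045]
eef_rot: [0.696, 0.718, -0.0, 0.001]
ft_force: [-0.1, 0.4, -0.6]
width: 0.0522
grip_force: 0.0
```

```bash
python3 - <<'E'
from h import *
a=snap('top');b=snap('side');s=r.read_state();print(s['width'],s['ft_force'],s['ee_pos'],s['eef_rot'])
p,q=map(int,pix('side',[.575,.09,.03]));print(p,q)
cv2.imwrite('pics/k1.png',cv2.resize(b[q-45:q+45,p-60:p+60],(800,600),interpolation=cv2.INTER_CUBIC)[:,:,::-1])
for c in 'side','top':
  for l in('spring','far_tab','eye','post'): print(c,l,[(w(c,q['at']),round(q['conf'],2)) for q in r.spot_point(l,c)][:3])
E
```

```text
0.05231952409919699 [-0.1047  0.5993  0.2871] [0.5806 0.0609 0.1044] [ 0.6947  0.7193  0.0004 -0.0002]
292 252
side spring [(array([ 0.3256, -0.1498,  0.0022]), 0.64), (array([0.575 , 0.1705, 0.0186]), 0.59)]
side far_tab [(array([0.5829, 0.0566, 0.0196]), 0.4)]
side eye [(array([0.5805, 0.0373, 0.0221]), 0.64), (array([ 0.2463, -0.217 ,  0.0062]), 0.41)]
side post [(array([ 0.5837, -0.0145,  0.0205]), 0.86)]
top spring [(array([0.5793, 0.1706, 0.0212]), 0.7)]
top far_tab []
top eye []
top post [(array([ 0.4395,  0.3984, -0.0029]), 0.69)]
```

View pics/k1.png

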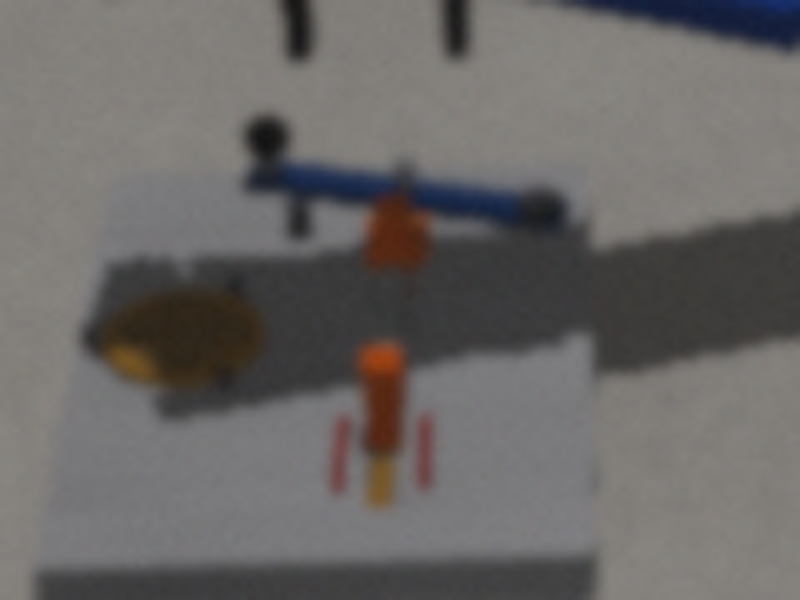

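The crop shows the near end seated upright in the groove (382,400), the coil and far end straight ahead (400,230), and the post just behind at (405,170). I descend on the far tab and grip.

Call:
{"op": "arm_command", "data": {
  "xyz": [
    [0,0,-0.02],
    [0,0,-0.045],
    [0,0,-0.065],
    [0,0,-0.08],
    [0,0,-0.088],
    [0,0,-0.09],
    [0,0,-0.09],
    [0,0,-0.09]
  ],
  "rot": [
    [0,0,0],
    [0,0,0],
    [0,0,0],
    [0,0,0],
    [0,0,0],
    [0,0,0],
    [0,0,0],
    [0,0,0]
  ]
}}

```text
time: 14.03
ee_pos: [0.5813, 0.0598, 0.015]
eef_rot: [0.695, 0.719, 0.001, 0.0]
ft_force: [0.3, -0.3, 0.4]
width: 0.0526
grip_force: 0.0
```

Call:
{"op": "arm_command", "data": {
  "xyz": [
    [0,0,0],
    [0,0,0],
    [0,0,0],
    [0,0,0],
    [0,0,0],
    [0,0,0],
    [0,0,0],
    [0,0,0],
    [0,0,0],
    [0,0,0]
  ],
  "rot": [
    [0,0,0],
    [0,0,0],
    [0,0,0],
    [0,0,0],
    [0,0,0],
    [0,0,0],
    [0,0,0],
    [0,0,0],
    [0,0,0],
    [0,0,0]
  ],
  "grip": 0.0,
  "squeeze": 45
}}

```text
time: 14.87
ee_pos: [0.5806, 0.0595, 0.014]
eef_rot: [0.695, 0.719, 0.0, 0.0]
ft_force: [-0.2, -0.3, 0.4]
width: 0.014
grip_force: 45.0
```

Call:
{"op": "arm_command", "data": {
  "xyz": [
    [0,-0.003,0],
    [0,-0.006,0],
    [0.0005,-0.009,0],
    [0.0005,-0.012,0],
    [0.0005,-0.014,0],
    [0.0005,-0.014,0]
  ],
  "rot": [
    [0,0,0],
    [0,0,0],
    [0,0,0],
    [0,0,0],
    [0,0,0],
    [0,0,0]
  ]
}}

```text
time: 15.37
ee_pos: [0.5811, 0.0452, 0.014]
eef_rot: [0.695, 0.719, 0.0, -0.0]
ft_force: [-0.4, 4.6, -0.8]
width: 0.0136
grip_force: 45.0
```

Call:
{"op": "arm_command", "data": {
  "xyz": [
    [0,0,0.006],
    [0,0,0.012],
    [0,0,0.018],
    [0,0,0.022],
    [0,-0.005,0.022],
    [0,-0.011,0.022],
    [0,-0.017,0.022],
    [0,-0.023,0.022],
    [0,-0.028,0.022],
    [0,-0.031,0.022],
    [0,-0.033,0.022],
    [0,-0.033,0.022]
  ],
  "rot": [
    [0,0,0],
    [0,0,0],
    [0,0,0],
    [0,0,0],
    [0,0,0],
    [0,0,0],
    [0,0,0],
    [0,0,0],
    [0,0,0],
    [0,0,0],
    [0,0,0],
    [0,0,0]
  ]
}}

```text
time: 16.37
ee_pos: [0.5812, 0.0132, 0.0363]
eef_rot: [0.695, 0.719, 0.001, -0.0]
ft_force: [-0.5, 7.7, -2.4]
width: 0.0134
grip_force: 45.0
```

```bash
python3 - <<'E'
from h import *
a=snap('top');b=snap('side');s=r.read_state();print(s['width'],s['ft_force'],s['ee_pos'],s['eef_rot'])
p,q=map(int,pix('side',[.575,.02,.04]));u,v=map(int,pix('top',[.575,.0,.03]))
o=np.hstack([cv2.resize(i[y-30:y+30,x-20:x+20],(400,600),interpolation=cv2.INTER_CUBIC) for i,x,y in((a,u,v),(b,p,q))]);print(u,v,p,q)
o=cv2.convertScaleAbs(o,alpha=1.6)
cv2.imwrite('pics/k2.png',o[:,:,::-1])
for c in 'side','top':
  for l in('spring','eye','far_tab','post'): print(c,l,[(w(c,q['at']),round(q['conf'],2)) for q in r.spot_point(l,c)][:3])
E
```

```text
0.0132704298727866 [ 0.0314  7.2057 -2.5768] [0.5812 0.0138 0.0363] [ 0.6947  0.7193  0.0007 -0.0003]
326 216 293 235
side spring [(array([0.5752, 0.1688, 0.0202]), 0.82), (array([ 0.3259, -0.151 ,  0.0045]), 0.58), (array([0.5823, 0.0087, 0.0429]), 0.34)]
side eye [(array([0.5825, 0.0117, 0.0414]), 0.2)]
side far_tab [(array([ 0.5824, -0.0143,  0.0209]), 0.6), (array([ 0.2564, -0.2037,  0.0055]), 0.49), (array([0.5835, 0.0111, 0.0413]), 0.42)]
side post [(array([ 0.5824, -0.0153,  0.0221]), 0.6)]
top spring [(array([0.5821, 0.1708, 0.0217]), 0.68)]
top eye []
top far_tab []
top post []
```

View pics/k2.png

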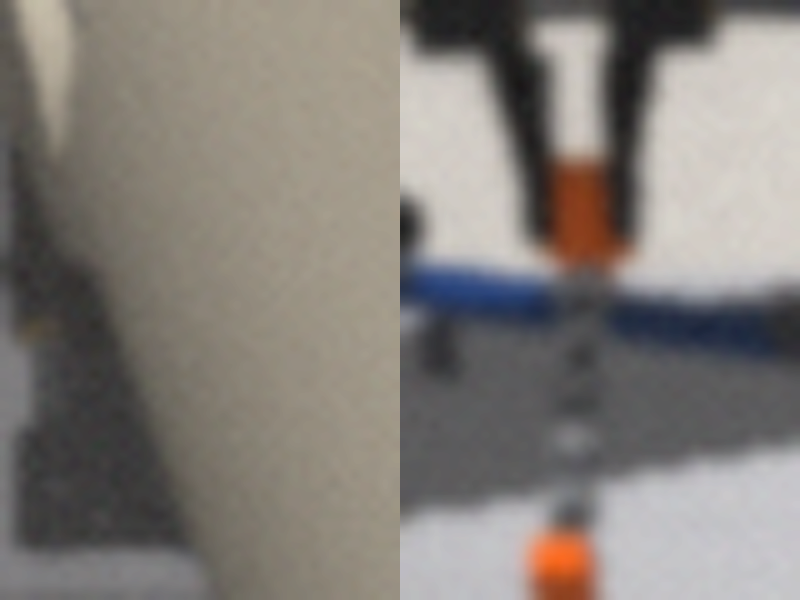

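Call:
{"op": "arm_command", "data": {
  "xyz": [
    [0,-0.0015,0],
    [0,-0.0015,-0.004],
    [0,-0.0015,-0.008],
    [0,-0.0015,-0.01],
    [0,-0.0015,-0.012],
    [0,-0.0015,-0.012]
  ],
  "rot": [
    [0,0,0],
    [0,0,0],
    [0,0,0],
    [0,0,0],
    [0,0,0],
    [0,0,0]
  ]
}}

```text
time: 17.37
ee_pos: [0.5811, 0.0124, 0.0241]
eef_rot: [0.695, 0.719, 0.001, -0.0]
ft_force: [0.9, 8.7, -1.1]
width: 0.0136
grip_force: 45.0
```

Call:
{"op": "arm_command", "data": {
  "xyz": [
    [0,0,-0.003],
    [0,0,-0.005],
    [0,0,-0.007],
    [0,0,-0.009],
    [0,0,-0.009]
  ],
  "rot": [
    [0,0,0],
    [0,0,0],
    [0,0,0],
    [0,0,0],
    [0,0,0]
  ]
}}

```text
time: 17.78
ee_pos: [0.5812, 0.0125, 0.0152]
eef_rot: [0.695, 0.719, 0.001, -0.0]
ft_force: [0.4, 8.6, -0.6]
width: 0.0135
grip_force: 45.0
```

Call:
{"op": "arm_command", "data": {
  "xyz": [
    [0,0.002,0],
    [0,0.004,0],
    [0,0.006,0],
    [0,0.008,0],
    [0,0.01,0],
    [0,0.012,0],
    [0,0.014,0],
    [-0.0005,0.016,0],
    [-0.0005,0.018,0],
    [-0.0005,0.018,0]
  ],
  "rot": [
    [0,0,0],
    [0,0,0],
    [0,0,0],
    [0,0,0],
    [0,0,0],
    [0,0,0],
    [0,0,0],
    [0,0,0],
    [0,0,0],
    [0,0,0]
  ]
}}

```text
time: 18.62
ee_pos: [0.581, 0.0298, 0.0156]
eef_rot: [0.695, 0.719, 0.001, 0.0]
ft_force: [0.5, 6.7, -0.5]
width: 0.0137
grip_force: 45.0
```

```bash
python3 - <<'E'
from h import *
b=snap('side');s=r.read_state();print(s['ft_force'],s['ee_pos'])
for l in('eye','post','lever'): print(l,[(w('side',q['at']),round(q['conf'],2)) for q in r.spot_point(l,'side')][:2])
E
```

```text
[-0.071   5.8442 -0.6227] [0.581  0.0298 0.0156]
eye [(array([0.6628, 0.1109, 0.0234]), 0.67), (array([ 0.4871, -0.23  , -0.0003]), 0.58)]
post [(array([ 0.584 , -0.0022,  0.0209]), 0.49)]Traceback (most recent call last):
  File "<stdin>", line 3, in <module>
ValueError: it knows: clear_tray, cradle, disc, eye, far_tab, groove_mid, hook_tip, jig, oil_jar, part_box, post, screwdriver, spare_disc, spring
```

The post has been drawn along with the eye. I continue easing until the stop takes the load.

Call:
{"op": "arm_command", "data": {
  "xyz": [
    [0,0.002,0],
    [0,0.004,0],
    [0,0.005,0],
    [0,0.006,0],
    [0,0.006,0]
  ],
  "rot": [
    [0,0,0],
    [0,0,0],
    [0,0,0],
    [0,0,0],
    [0,0,0]
  ]
}}

```text
time: 19.18
ee_pos: [0.5808, 0.0354, 0.0152]
eef_rot: [0.695, 0.719, 0.0, 0.0]
ft_force: [1.0, 4.8, -0.9]
width: 0.0134
grip_force: 45.0
```

Call:
{"op": "arm_command", "data": {
  "xyz": [
    [0,0.001,0],
    [0,0.002,0],
    [0,0.003,0],
    [0,0.003,0]
  ],
  "rot": [
    [0,0,0],
    [0,0,0],
    [0,0,0],
    [0,0,0]
  ]
}}

```text
time: 19.52
ee_pos: [0.5807, 0.0361, 0.0149]
eef_rot: [0.695, 0.719, -0.001, 0.001]
ft_force: [1.4, -3.6, -1.6]
width: 0.0135
grip_force: 45.0
```

```bash
python3 - <<'E'
from h import *
b=snap('side');s=r.read_state();print(s['ft_force'],s['ee_pos'])
for l in('eye','far_tab','post','spring'): print(l,[(w('side',q['at']),round(q['conf'],2)) for q in r.spot_point(l,'side')][:2])
p,q=map(int,pix('side',[.575,.05,.03]))
cv2.imwrite('pics/k3.png',cv2.convertScaleAbs(cv2.resize(b[q-38:q+37,p-50:p+50],(800,600),interpolation=cv2.INTER_CUBIC)[:,:,::-1],alpha=1.4))
E
```

```text
[ 2.1496 -4.958  -0.7342] [0.5807 0.0361 0.0149]
eye [(array([0.5798, 0.0141, 0.025 ]), 0.57), (array([ 0.2474, -0.2142,  0.0069]), 0.52)]
far_tab [(array([0.5836, 0.0321, 0.0177]), 0.5), (array([ 0.2551, -0.2022,  0.0073]), 0.48)]
post [(array([0.5866, 0.0039, 0.0211]), 0.61)]
spring [(array([ 0.3236, -0.1519,  0.0031]), 0.74), (array([0.5719, 0.1693, 0.0181]), 0.73)]
```

View pics/k3.png

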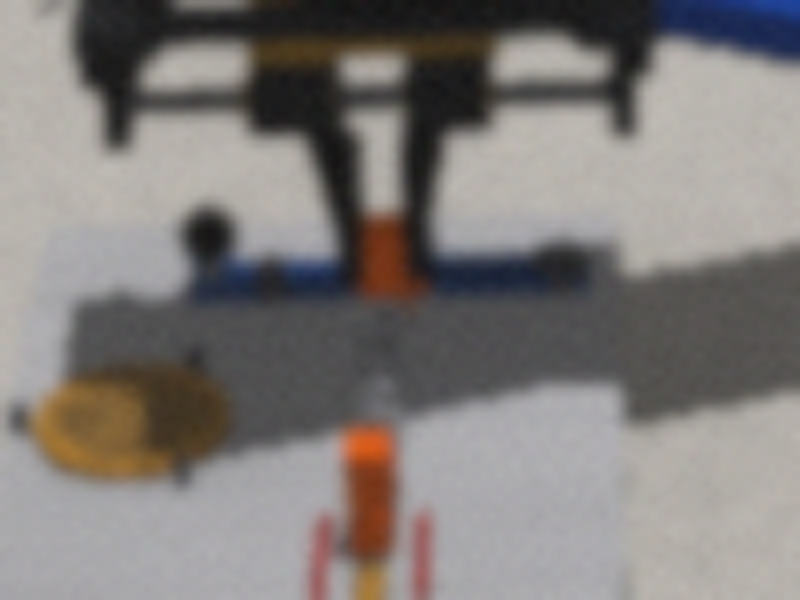

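The force has reversed against a firm stop, and the lever lies square at crop row 280 with the eye over the post. I back off, release and lift clear.

Call:
{"op": "arm_command", "data": {
  "xyz": [
    [0,-0.001,-0.0005],
    [0,-0.0015,-0.001],
    [0,-0.0015,-0.001]
  ],
  "rot": [
    [0,0,0],
    [0,0,0],
    [0,0,0]
  ]
}}

```text
time: 20.02
ee_pos: [0.5809, 0.0362, 0.0142]
eef_rot: [0.695, 0.719, 0.0, 0.0]
ft_force: [0.7, -3.5, 2.8]
width: 0.0135
grip_force: 45.0
```

Call:
{"op": "arm_command", "data": {
  "xyz": [
    [0,0,0],
    [0,0,0],
    [0,0,0],
    [0,0,0],
    [0,0,0],
    [0,0,0],
    [0,0,0.005],
    [0,0,0.02],
    [0,0,0.045],
    [0,0,0.08],
    [0,0,0.12],
    [0,-0.02,0.15],
    [-0.01,-0.06,0.15],
    [-0.03,-0.1,0.15],
    [-0.05,-0.14,0.15],
    [-0.08,-0.18,0.15],
    [-0.1,-0.22,0.15],
    [-0.12,-0.25,0.15],
    [-0.13,-0.26,0.15],
    [-0.13,-0.26,0.15]
  ],
  "rot": [
    [0,0,0],
    [0,0,0],
    [0,0,0],
    [0,0,0],
    [0,0,0],
    [0,0,0],
    [0,0,0],
    [0,0,0],
    [0,0,0],
    [0,0,0],
    [0,0,0],
    [0,0,0],
    [0,0,0],
    [0,0,0],
    [0,0,0],
    [0,0,0],
    [0,0,0],
    [0,0,0],
    [0,0,0],
    [0,0,0]
  ],
  "grip": 0.6
}}

```text
time: 21.68
ee_pos: [0.4468, -0.2292, 0.1643]
eef_rot: [0.698, 0.716, -0.001, 0.0]
ft_force: [0.6, 0.1, -0.2]
width: 0.0523
grip_force: 0.0
```

```bash
python3 - <<'E'
from h import *
a=snap('top');b=snap('side');s=r.read_state();print(s['time'],s['ft_force'],s['ee_pos'])
p,q=map(int,pix('side',[.575,.08,.03]));u,v=map(int,pix('top',[.575,.08,.03]))
o=np.hstack([cv2.resize(i[y-40:y+35,x-50:x+50],(400,300),interpolation=cv2.INTER_CUBIC) for i,x,y in((a,u,v),(b,p,q))])
o=np.vstack([cv2.resize(a[v-20:v+20,u-50:u+55],(800,305),interpolation=cv2.INTER_CUBIC),cv2.resize(b[q-30:q+26,p-75:p+75],(800,295),interpolation=cv2.INTER_CUBIC)])
cv2.imwrite('pics/k4.png',o[:,:,::-1])
E
```

```text
21.7833 [ 0.4169  1.314  -0.1411] [ 0.4502 -0.2242  0.1644]
```

View pics/k4.png

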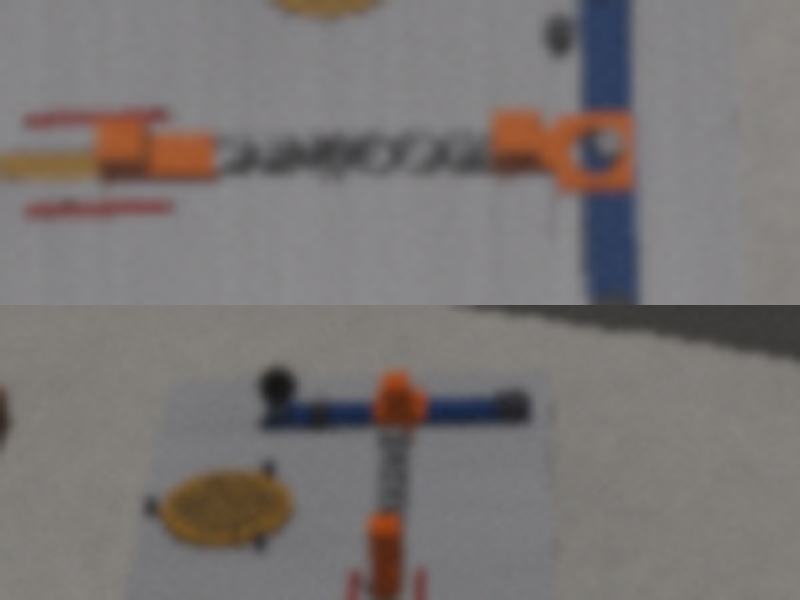

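The top crop shows the eye ring around the post at (603,145), the lever square to the plate, and the near end flat in the groove with its hook down. The disc is in its nest and nothing else has moved. Handing in.

```bash
python3 -c "
from bench import r
print(r.close_job())"
```

```text
the job is handed in; nothing more can be done
None
```

The spring is fitted and handed in: the hook is seated fully in the slot, the eye is down over the post, and the lever is back against its stop, at about 22 s on the clock with the robot clear. The largest force I read was about 9 N, and the stretch peaked at about 49 mm.

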